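# Put the studio brushes and palette knife away in their sloping holders

## Robot

A 6-joint arm with a two-finger parallel gripper is mounted at the origin on the work surface. World frame = base frame: x ahead of the robot, y to its left, z up, the work surface at z = 0. Lengths are in mm, angles in degrees, forces in N, time in s.
With the tool pointing down it reaches from about 275 to 850 mm from the base axis. Payload 19 kg.
Tool frame: the origin (TCP) lies on the centre line of the jaws, within the pads' length; the fingertips stand 17 mm ahead of it and the grasp point (between the pads) lies 2 mm behind it; z points along the fingers, x is the direction in which the jaws open and shut, and the axes are right-handed (so a half turn about z gives the same grasp; the last joint's range is limited). The gripper opens to 85 mm and grips with 20 to 120 N. Pads are 22 mm wide; open, the fingers measure 114 mm over their backs; the gripper's body (76 mm by 85 mm) begins 54 mm behind the grasp point. The pads swing forward as they close: fully open they stand 13 mm farther back than shut.
Start: joints at [-82.964, 8.623, 82.357, -0, 89.026, -7.678], TCP at [146.018, -556.121, 248.267] pointing down, gripper open.
Joint ranges: [-160.23, 160.23], [-39.13, 120.54], [6.94, 153.29], [-79.49, 259.48], [9.18, 160.14], [-161.06, 161.06]. Speed limits (degrees/s): [108.29, 108.29, 127.2, 172.46, 172.46, 172.46].

## Interface

Orientations are given as a 3x3 rotation matrix whose columns are the frame's x, y, z axes.
In Python, from cell import status, viewer, arm gives the robot as it stands. The module is installed in compiled form; this text tells all that it offers.
- The arm moves only by the tool step_arm, never from a script. Its argument "series" is a list of rows, each a list of 6 numbers: the shift along the tool's x, y, z normalised to -1 to 1, where 1 is 1 m, then the turn, a rotation vector about the tool's x, y, z normalised to -1 to 1, where 1 is pi rad. A call has 1 to 8 rows; each row is the pose to reach, as a shift and turn from the pose commanded when the call began, along the tool's axes at that moment, turning the shorter way round; what a row does not reach only later rows make up. A row lasts 1/8 s, in which the tool goes at most 62.5 mm and 10.7 degrees, less where a joint would pass 70% of its speed; a pose out of reach is approached as far as the arm can. A call with a number of a shift or a turn outside -1 to 1 is refused whole. A call with a gripper value outside its range is refused whole. "hand" is the opening, from -1 (shut) to 1 (fully open), so that 0 is half open, set as the call begins (left out, the last holds). The fingers move at their own pace and stop on an object; the grip force is fixed at half the most. Time passes only in rows, so rows that repeat a pose let the fingers close. It gives the time, the measured TCP pose, the force and the opening at its end, in the units of the state.
- status.get_obs(): the state, without advancing time (a new reading comes with each control period).
- viewer.camera(name): name is "scene" or "top" or "wrist"; returns the picture (480x640x3 uint8, blue, green, red); there is no depth.
- viewer.calibration(name): a dict with "vfov" (degrees; the focal length in pixels is half the picture's height over the tangent of half this angle, whatever the lens; pixels are square), "cx", "cy" (the principal point, pixels), "k1" (the pictures are not rectified: a ray, as slopes to the right and down, at radius r is drawn at 1 + k1 r^2 times it, then the intrinsics apply), "xyz" and "rotation" of the camera in the world. Camera axes: x right, y up, looking along -z (the intrinsics and any distortion apply to the point x, -y, -z); pixel columns grow to the right and rows downward; lengths in mm; the calibration is good to about 2 mm. A picture is of the moment at which its call begins: read the wrist's pose just before it. calibration takes no time and is no camera call; for the wrist camera it gives the pose at the moment of the call.
- arm.close_job(): hands the job in, once; it reports no verdict.
The state is a dict: "time_s": time; "q": joint angles; "joint_vel": joint speeds; "tau": joint torques, N m; "eef_pos": TCP position; "tcp_rot": TCP orientation; "ft_force": force on the tool from outside, world axes, zero at the start; "wrist_torque": the same for the moment, N m; "opening": opening from 0.0 (shut) to 1.0 (fully open).
Only numpy, scipy, OpenCV 4.12 (cv2) and the standard library are available. Lean on these libraries where they do the work, as an engineer would, in place of code of your own. Each camera call takes 0.05 s, during which the arm holds its last target.

## Task

Put the three painting tools lying on the table away by kind: each brush in the sloping holder that already has a brush in it, the palette knife in the one that already has a palette knife. Slide each right down into its holder, handle first, with its head left sticking out of the mouth, and let go of it. Leave the jar, the roll of tape, the paint tin and the spring clamp where they are.

Things in the scene. Friction and masses are not known exactly. Their poses are not given: they have to be found in the camera images.
- brush1_mid (a point): first loose flat gesso brush, 215 mm long, 55 g, lying flat. Wooden handle 12 mm thick, 25 mm wide at the butt, 18 mm wide (grip here) from 30 mm behind this point to 25 mm ahead; then a steel ferrule and stiff pale bristles 40 mm wide, 13 mm thick. Point: mid-length, mid-thickness, 6 mm above the table; x points along it to the bristles, y across, z up. Balances at about 10 mm ahead of it
- brush1_butt (a point): butt (handle) end of the first loose brush, 107.5 mm behind brush1_mid
- brush2_mid (a point): second loose flat gesso brush, 215 mm long, 55 g, lying flat. Wooden handle 12 mm thick, 25 mm wide at the butt, 18 mm wide (grip here) from 30 mm behind this point to 25 mm ahead; then a steel ferrule and stiff pale bristles 40 mm wide, 13 mm thick. Point: mid-length, mid-thickness, 6 mm above the table; x points along it to the bristles, y across, z up. Balances at about 10 mm ahead of it
- brush2_butt (a point): butt (handle) end of the second loose brush, 107.5 mm behind brush2_mid
- knife_mid (a point): loose palette knife, 220 mm long, 55 g, lying flat. Wooden handle 16 mm wide, 12 mm thick up to 12 mm ahead of this point; then a neck and a slim steel blade 20 mm wide, 2 mm thick, cranked down level with the handle's underside. Point: mid-length, half-way up the handle, 6 mm above the table (grip here); x points along it to the blade tip, y across, z up. Balances within 10 mm of it
- knife_butt (a point): butt (handle) end of the loose palette knife, 110 mm behind knife_mid on its axis
- brush_holder_cell: sloping plywood holder for brushes, fixed to the table, known by the one brush stored in it, head out. A flat-floored box open only at the mouth: 110 wide (y), 70 high under a roof (z), 130 mm deep (x). Origin: middle of the mouth, on the floor, 98 mm above the table. x points down into it, 40 degrees below level; y is level, across it; z is square to the floor, up to the roof
- brush_holder_lip (a point): middle of the brush holder's lip, 45 mm out of the mouth (x = -45 mm, axes as in the mouth). The roof starts at the mouth; only the floor and the side cheeks run out to here, the cheeks sloping down from the roof to the floor. All walls are 6 mm thick. A tool let go on the slope slides down to the end board by itself
- brush_holder_end (a point): middle of the brush holder's end board, at the floor, 130 mm down from the mouth. The holder's back reaches 53 mm further out level than this point, 69 mm high; its roof is 156 mm above the table at the mouth
- stored_brush (a point): middle of the brush stored in the brush holder, the same as the loose ones. It does not move; it lies on the holder's floor 32 mm to the -y side of the middle, up to 13 mm high, its head sticking out to 86 mm from the mouth, about 165 mm above the table. New ones may lie beside it or on it
- knife_holder_cell: sloping plywood holder for palette knives, fixed to the table, known by the one palette knife stored in it, head out. A flat-floored box open only at the mouth: 110 wide (y), 70 high under a roof (z), 130 mm deep (x). Origin: middle of the mouth, on the floor, 98 mm above the table. x points down into it, 40 degrees below level; y is level, across it; z is square to the floor, up to the roof
- knife_holder_lip (a point): middle of the palette knife holder's lip, 45 mm out of the mouth (x = -45 mm, axes as in the mouth). The roof starts at the mouth; only the floor and the side cheeks run out to here, the cheeks sloping down from the roof to the floor. All walls are 6 mm thick. A tool let go on the slope slides down to the end board by itself
- knife_holder_end (a point): middle of the palette knife holder's end board, at the floor, 130 mm down from the mouth. The holder's back reaches 53 mm further out level than this point, 69 mm high; its roof is 156 mm above the table at the mouth
- stored_knife (a point): middle of the palette knife stored in the palette knife holder, the same as the loose one. It does not move; it lies on the holder's floor 36 mm to the -y side of the middle, up to 12 mm high, its head sticking out to 91 mm from the mouth, about 165 mm above the table. New ones may lie beside it or on it
- jar: bystander: amber glass jar with a lid, 62 mm across, 105 mm high; origin at the centre of its underside
- tape: bystander: roll of masking tape lying flat, 100 mm across, 24 mm high; origin at the centre of its underside
- tin: bystander: small plain steel paint tin, 72 mm across, 55 mm high; origin at the centre of its underside
- clamp: bystander: black plastic spring clamp lying flat, about 90 mm long and 50 mm wide, 18 mm high; origin under its pivot
There are look-alikes about, which are no part of the job. Leave any blue look-alike of the part that bears knife_mid alone.

How it is judged:
By the outcome, as a careful person would: the job done as asked, in the order asked, and still so for the second after the job is handed in, with the robot touching nothing.
It also fails if it takes over 69 s, if anything falls off the work surface, if the arm or the gripper's body presses on something with over 40 N, if the wrist force passes 120 N, or if a joint passes its speed limit or range.

## Working session

There is one attempt and no reset: what is moved stays moved. The work goes in short steps, Python scripts to look and compute and a tool call to move; the robot and the scene stay as the last step left them, time stands still between calls to the robot, and variables do not carry over. Pictures are saved under pics/ and viewed, and the job is handed in when it is done.

Besides the shell and the picture viewer there is one more tool, called after "Emit:" as name([rows], argument=value, ...), one row to a line, values as JSON. step_arm: Moves the arm, as the interface text tells. Its arguments: {"type":"object","properties":{"series":{"type":"array"},"hand":{"type":"number"}},"required":["series"]}

```bash
ls; mkdir -p pics; python3 - <<'E'
from cell import status, viewer, arm
import cv2
for n in ("scene","top","wrist"):
    c=viewer.calibration(n); print(n,c)
    cv2.imwrite(f"pics/{n}0.png",viewer.camera(n))
print(status.get_obs())
E
```

```text
pics
scene {'vfov': 47.61876992172744, 'cx': 310.46003523385326, 'cy': 242.0370254962548, 'k1': 0.013105380844982018, 'xyz': array([1331.99405147,  871.4381555 , 1156.29910318]), 'rotation': array([[-7.28250411e-01, -4.81884892e-01,  4.87276400e-01],
       [ 6.85310985e-01, -5.12533485e-01,  5.17357015e-01],
       [ 4.38941999e-04,  7.10701328e-01,  7.03493731e-01]])}
top {'vfov': 48.374906968823204, 'cx': 324.07020462918, 'cy': 238.47061991769556, 'k1': -0.029948529222813415, 'xyz': array([ 307.6962534 ,   99.88064129, 1382.15727423]), 'rotation': array([[ 0.11348418,  0.96812633, -0.22327731],
       [-0.99353891,  0.11088242, -0.02419753],
       [ 0.00133127,  0.22458074,  0.97445458]])}
wrist {'vfov': 61.68464756438198, 'cx': 320.6641662700329, 'cy': 232.37143291693098, 'k1': -0.061337932090836475, 'xyz': array([ 223.53962086, -536.4817799 ,  374.0499469 ]), 'rotation': array([[ 0.25408284,  0.91832416,  0.30351713],
       [-0.9671813 ,  0.24173334,  0.07826446],
       [-0.00149807, -0.31344175,  0.94960625]])}
{'time_s': 0.15, 'q': array([-8.29660104e+01,  8.64596029e+00,  8.23841056e+01,  1.08580821e-03,
        8.90270168e+01, -7.67896062e+00]), 'joint_vel': array([ 0.00210058, -0.03489292, -0.16922046,  0.0975532 ,  0.02717992,
       -0.05542857]), 'tau': array([ 3.12857177e-03, -7.13383055e+01, -5.71042156e+01, -2.38245993e-04,
        7.22240962e-03, -3.24414680e-05]), 'eef_pos': array([ 145.98811209, -555.97427706,  247.80239572]), 'tcp_rot': array([[ 2.53976192e-01, -9.67210465e-01, -1.03197138e-04],
       [-9.67209969e-01, -2.53976168e-01,  9.91103160e-04],
       [-9.84814961e-04, -1.51903305e-04, -9.99999504e-01]]), 'ft_force': array([-0.69721639,  0.16969039,  0.16920403]), 'wrist_torque': array([-0.01464931,  0.00105575,  0.01259034]), 'opening': 0.9940414996280518}
```

View pics/scene0.png

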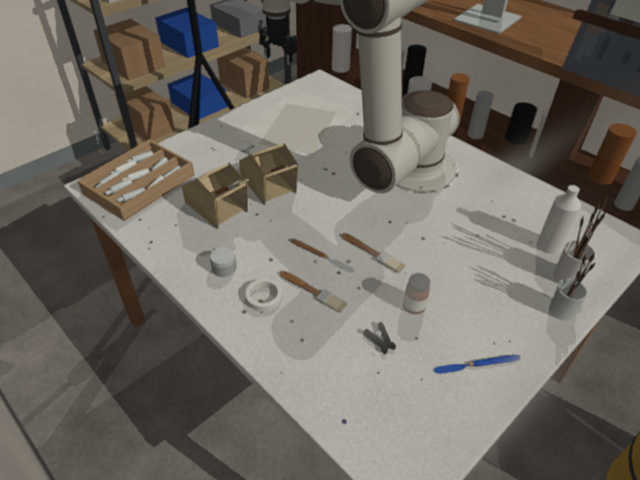

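View pics/top0.png

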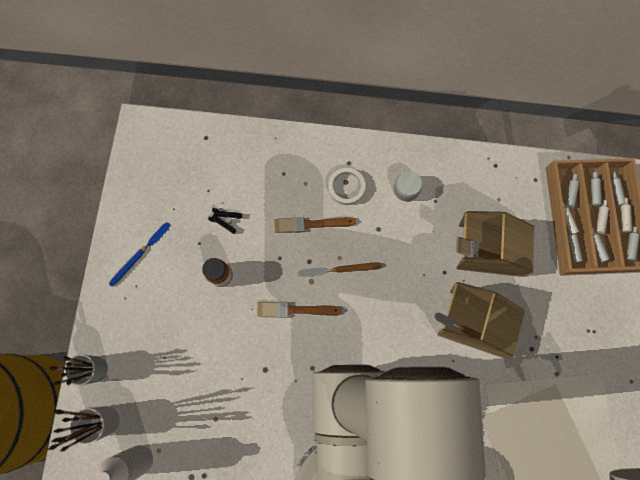

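View pics/wrist0.png

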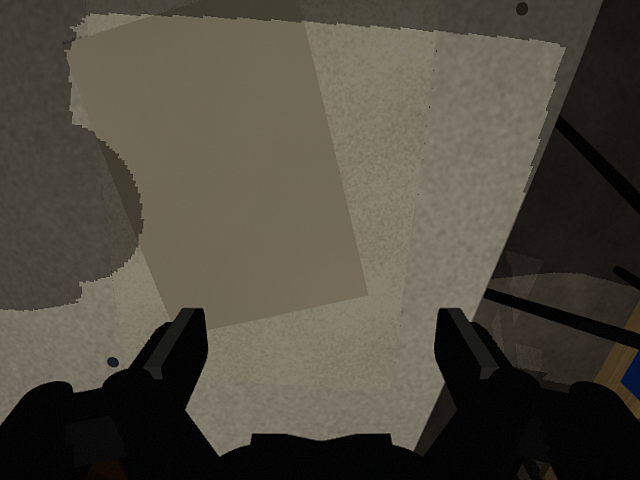

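The top view shows the brushes at about (317,224) and (302,309) and the knife at (341,268). The brush holder is at (495,243) with a pale head at (466,246). The knife holder is at (482,320) with a blade at (447,321). Next I'll measure them.

```bash
cat > h.py <<'E'
import numpy as np, cv2
from cell import status, viewer, arm
def ray(c,uv,h=480):
    f=h/2/np.tan(np.radians(c["vfov"])/2)
    uv=np.asarray(uv,float).reshape(-1,2)
    d=(uv-[c["cx"],c["cy"]])/f; s=d.copy()
    for _ in range(20):
        s=d/(1+c["k1"]*(s**2).sum(1,keepdims=True))
    v=np.c_[s[:,0],-s[:,1],-np.ones(len(s))]
    return v@np.asarray(c["rotation"]).T
def onplane(c,uv,z):
    r=ray(c,uv); o=np.asarray(c["xyz"]); return o+r*((z-o[2])/r[:,2])[:,None]
def proj(c,P):
    f=240/np.tan(np.radians(c["vfov"])/2)
    q=(np.atleast_2d(P)-c["xyz"])@np.asarray(c["rotation"])
    s=np.c_[q[:,0]/-q[:,2],-q[:,1]/-q[:,2]]
    return s*(1+c["k1"]*(s**2).sum(1,keepdims=True))*f+[c["cx"],c["cy"]]
E
python3 - <<'E'
from h import *
im=cv2.imread("pics/top0.png"); c=viewer.calibration("top")
cv2.imwrite("pics/top_t.png",cv2.resize(im[200:330,245:400],None,fx=5,fy=5,interpolation=cv2.INTER_CUBIC)[:600])
cv2.imwrite("pics/top_h.png",cv2.resize(im[200:365,430:550],None,fx=3.6*1.0,fy=3.6,interpolation=cv2.INTER_CUBIC))
im2=cv2.imread("pics/scene0.png")
cv2.imwrite("pics/sc_h.png",cv2.resize(im2[135:235,175:310],None,fx=5,fy=5,interpolation=cv2.INTER_CUBIC))
hsv=cv2.cvtColor(im,cv2.COLOR_BGR2HSV)
m=((hsv[...,0]<16)&(hsv[...,1]>110)&(hsv[...,2]>40)).astype(np.uint8)
m[:, :250]=0; m[:,400:]=0; m[:200]=0; m[330:]=0
n,l,s,ce=cv2.connectedComponentsWithStats(m)
for i in range(1,n):
    if s[i,4]<30: continue
    ys,xs=np.where(l==i); p=onplane(c,np.c_[xs,ys],10)[:,:2]
    mu=p.mean(0); w,v=np.linalg.eigh(np.cov((p-mu).T)); a=v[:,1]; a=a*np.sign(a[1]) # toward +y heads
    t=(p-mu)@a
    print(i,s[i],mu.round(1),"axis",np.degrees(np.arctan2(a[1],a[0])).round(1),"butt",(mu+a*t.min()).round(1),"front",(mu+a*t.max()).round(1),t.min(),t.max())
E
```

```text
1 [305 217  50  11 369] [667.8 123. ] axis 100.4 butt [679.4  60.1] front [655.7 189.2] -63.95433996128443 67.30171159825099
4 [335 263  47   9 257] [556.6  37.1] axis 102.2 butt [569.3 -21.4] front [543.7  96.9] -59.80896469900026 61.1719394389555
5 [289 306  52   9 386] [433.8 134.8] axis 95.6 butt [439.9  72.1] front [427.1 202.2] -63.02520943840742 67.78352648140427
```

View pics/top_t.png

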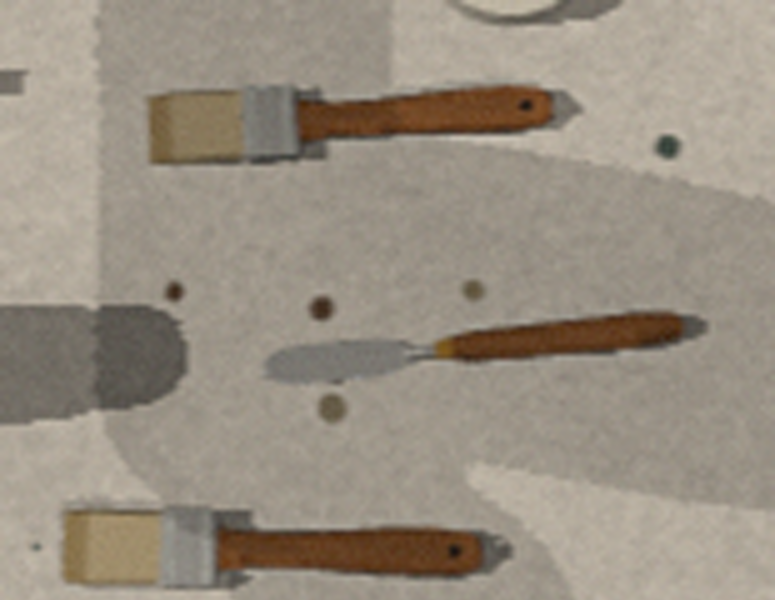

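View pics/top_h.png

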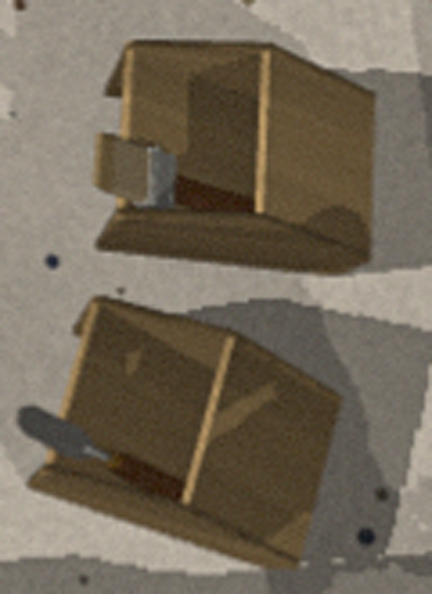

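View pics/sc_h.png

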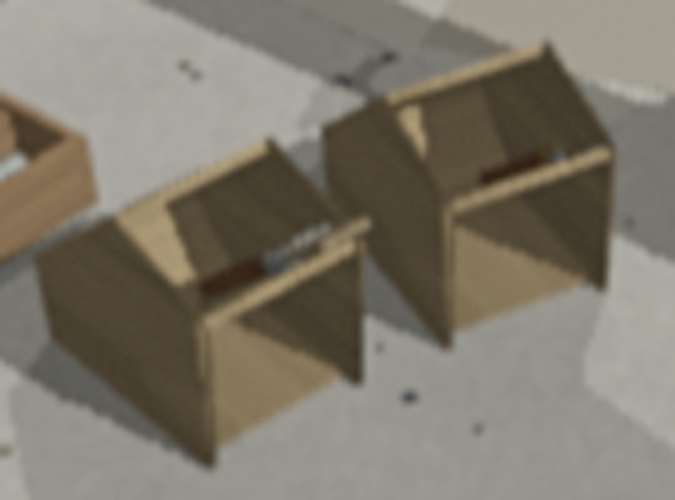

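```bash
cat > hold.py <<'E'
from h import *
c=viewer.calibration("top")
def full(p): return np.array(p)/3.6+[430,200]-0.36
C40,S40=np.cos(np.radians(40)),np.sin(np.radians(40))
def fit(roof,lip):
    r=onplane(c,full(roof),153.9)[:,:2]; l=onplane(c,full(lip),124.6)[:,:2]
    # width direction
    print("w",np.linalg.norm(r[0]-r[1]).round(1),np.linalg.norm(l[0]-l[1]).round(1))
    h=r.mean(0)-l.mean(0); print("sep (83.3)",np.linalg.norm(h).round(1), "dir",np.degrees(np.arctan2(h[1],h[0])).round(1))
    for e in (r,l):
        y=e[0]-e[1]; print(" y dir -> h",(np.degrees(np.arctan2(y[1],y[0]))-90).round(1))
    y=(r[0]-r[1])+(l[0]-l[1]); a=np.arctan2(y[1],y[0])-np.pi/2
    h=np.array([np.cos(a),np.sin(a)])
    O=((r.mean(0)-46.9*h)+(l.mean(0)+36.4*h))/2
    print("O",O.round(1),"ang",np.degrees(a).round(1)); return O,a
def frame(O,a):
    h=np.array([np.cos(a),np.sin(a),0]); z=np.array([0,0,1.])
    X=C40*h-S40*z; Z=S40*h+C40*z; Y=np.cross(Z,X)
    return np.r_[O,98.],np.c_[X,Y,Z]
E
python3 - <<'E'
from hold import *
B=fit([(266,48),(261,212)],[(129,46),(122,210)])
K=fit([(233,335),(187,502)],[(97,302),(52,463)])
for n in ("top","scene"):
    cc=viewer.calibration(n); im=cv2.imread(f"pics/{n}0.png"); im=cv2.resize(im,None,fx=4,fy=4,interpolation=cv2.INTER_CUBIC)
    for O,a in (B,K):
        o,R=frame(O,a)
        print("Rot\n",R.round(3))
        P=np.array([[0,61,76],[0,-61,76],[-45,-61,-6],[-45,61,-6],[0,0,0],[130,61,76],[130,-61,76]])
        for u,v in proj(cc,o+P@R.T): cv2.circle(im,(int(u*4+2),int(v*4+2)),3,(0,0,255),-1)
        st=proj(cc,o+np.array([[-86,-32 if O is B[0] else -36,6],[22,-32 if O is B[0] else -36,6]])@R.T)
        for u,v in st: cv2.circle(im,(int(u*4+2),int(v*4+2)),3,(255,0,0),-1)
    if n=="top": im=im[780:1460,1680:2200]
    else: im=im[520:960,680:1260]
    cv2.imwrite(f"pics/ov_{n}.png",im[:600])
E
```

```text
w 111.6 114.1
sep (83.3) 83.7 dir -89.2
 y dir -> h -89.5
 y dir -> h -89.3
O [ 643.8 -242.8] ang -89.4
w 111.7 110.6
sep (83.3) 82.7 dir -101.8
 y dir -> h -102.5
 y dir -> h -101.9
O [ 461.1 -217.9] ang -102.2
Rot
 [[ 0.008  1.     0.007]
 [-0.766  0.011 -0.643]
 [-0.643  0.     0.766]]
Rot
 [[-0.162  0.977 -0.136]
 [-0.749 -0.212 -0.628]
 [-0.643  0.     0.766]]
Rot
 [[ 0.008  1.     0.007]
 [-0.766  0.011 -0.643]
 [-0.643  0.     0.766]]
Rot
 [[-0.162  0.977 -0.136]
 [-0.749 -0.212 -0.628]
 [-0.643  0.     0.766]]
```

View pics/ov_top.png

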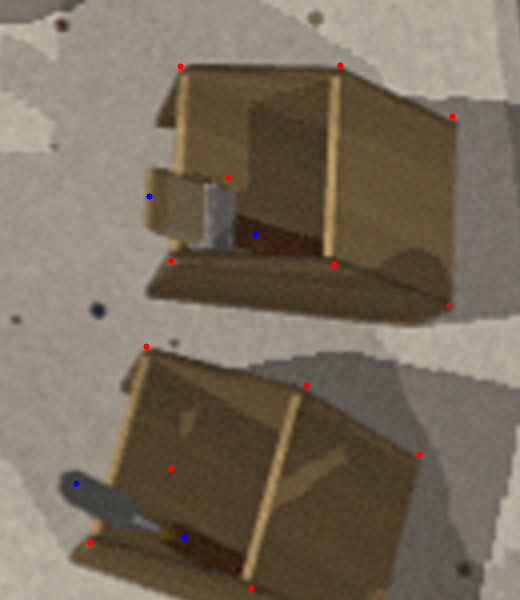

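View pics/ov_scene.png

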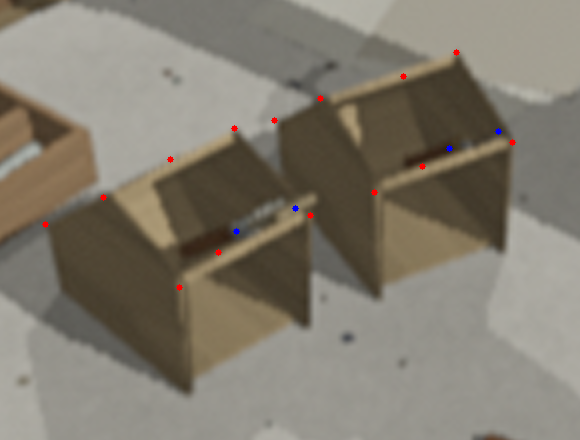

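Projected holder corners match both views to a few mm. Next I'll get the tool axes from butt and head pixels, then compute grasp and place poses. The gripper leans 20° toward the head, so its body clears the roof.

```bash
cat > plan.py <<'E'
from hold import *
from scipy.spatial.transform import Rotation as Ro
import io,contextlib
with contextlib.redirect_stdout(io.StringIO()):
    B=frame(*fit([(266,48),(261,212)],[(129,46),(122,210)]))
    K=frame(*fit([(233,335),(187,502)],[(97,302),(52,463)]))
def cf(p): return np.array(p)/5+[245,200]-0.4
TOOLS={}
for n,b,t in (("b1",(552,106),(150,128)),("b2",(482,551),(65,546)),("k",(688,327),(265,365))):
    P=onplane(c,[cf(b),cf(t)],6)
    P[1]=onplane(c,[cf(t)],2 if n=="k" else 6)[0]
    L=np.linalg.norm((P[1]-P[0])[:2]); u=(P[1]-P[0]); u[2]=0; u/=np.linalg.norm(u)
    m=(P[0]+P[1])/2; m[2]=6
    TOOLS[n]=(m,u,L)
LEAN=np.radians(20)
def grip(u,n):
    """gripper rotation for tool axis u (to head), tool up normal n"""
    z=-np.cos(LEAN)*n-np.sin(LEAN)*u; x=np.cross(u,n) # jaw axis
    y=np.cross(z,x); return np.c_[x,y,z]
# offset of TCP from tool point at grip: fingertip lowest corner 1.5 mm above tool underside
TZ=17*np.cos(LEAN)+11*np.sin(LEAN)
def table(n,ahead=0,up=0.,clear=1.5):
    m,u,L=TOOLS[n]; R=grip(u,np.array([0,0,1.]))
    p=m+u*ahead; z0=clear+TZ
    p=np.array([p[0],p[1],0])+np.array([0,0,1.])*z0+u*np.sin(LEAN)*(z0-6)/np.cos(LEAN)
    return p-R[:,2]*up,R     # up: retreat along approach
def holder(H,y,xmid,bottom,ahead=0,clear=1.5):
    o,Rh=H; u=-Rh[:,0]; n=Rh[:,2]; R=grip(u,n)
    z0=clear+TZ
    p=o+Rh@np.array([xmid-ahead,y,bottom])+n*z0+u*np.sin(LEAN)*(z0-6)/np.cos(LEAN)
    return p,R
def rel(p,R,s=None):
    s=s or status.get_obs(); p0,R0=s["eef_pos"],s["tcp_rot"]
    d=R0.T@(np.asarray(p)-p0)/1000; w=Ro.from_matrix(R0.T@R).as_rotvec()/np.pi
    return np.r_[d,w].round(4).tolist()
E
python3 - <<'E'
from plan import *
for n in TOOLS: print(n,[np.round(a,3) for a in TOOLS[n]], np.degrees(np.arctan2(TOOLS[n][1][1],TOOLS[n][1][0])))
p,R=table("b1",8); print(p,R)
print(rel(*table("b1",8,130))); print(holder(B,18,-12,4,8))
E
```

```text
b1 [array([662.203, 163.253,   6.   ]), array([-0.17 ,  0.985,  0.   ]), np.float64(214.258)] 99.77114490626735
b2 [array([430.444, 176.074,   6.   ]), array([-0.102,  0.995,  0.   ]), np.float64(214.09)] 95.85986309886906
k [array([547.371,  83.726,   6.   ]), array([-0.2 ,  0.98,  0.  ]), np.float64(221.988)] 101.5469856252675
[659.9045481  176.60261246  21.23699613] [[ 0.98549349  0.15947825  0.05804534]
 [ 0.16971321 -0.92606096 -0.33705863]
 [-0.          0.34202014 -0.93969262]]
[-0.6222, -0.6869, 0.1051, -0.0901, 0.0826, -0.4673]
(array([ 661.77020636, -239.30227014,  133.75319275]), array([[ 9.99940395e-01,  1.02597156e-02, -3.73423109e-03],
       [ 1.09181613e-02, -9.39636611e-01,  3.41999757e-01],
       [ 8.67361738e-19, -3.42020143e-01, -9.39692621e-01]]))
```

Emit:
step_arm([
  [-0.622, -0.687, 0.07, -0.09, 0.0826, -0.4673],
  [-0.622, -0.687, 0.07, -0.09, 0.0826, -0.4673],
  [-0.622, -0.687, 0.07, -0.09, 0.0826, -0.4673],
  [-0.622, -0.687, 0.07, -0.09, 0.0826, -0.4673],
  [-0.622, -0.687, 0.07, -0.09, 0.0826, -0.4673],
  [-0.622, -0.687, 0.07, -0.09, 0.0826, -0.4673],
  [-0.622, -0.687, 0.07, -0.09, 0.0826, -0.4673],
  [-0.622, -0.687, 0.07, -0.09, 0.0826, -0.4673],
], hand=0)

```text
time_s: 1.15
eef_pos: [414.2, -145.5, 211.5]
tcp_rot: [[0.992, 0.119, 0.051], [0.13, -0.934, -0.332], [0.008, 0.335, -0.942]]
ft_force: [1.9, -1.3, -0.3]
opening: 0.5
```

```bash
python3 - <<'E'
from plan import *
s=status.get_obs(); print(s["time_s"],s["eef_pos"],s["q"].round(1),s["opening"])
print(rel(*table("b1",8,130)))
E
```

```text
1.15 [ 414.15821997 -145.51925453  211.50781865] [-17.4 -11.3 108.2 -18.2  75.  -21.2] 0.5001467857099131
[0.2831, -0.3364, -0.0451, -0.0022, 0.002, -0.013]
```

Emit:
step_arm([
  [0.283, -0.336, -0.045, -0.002, 0.002, -0.013],
  [0.283, -0.336, -0.045, -0.002, 0.002, -0.013],
  [0.283, -0.336, -0.045, -0.002, 0.002, -0.013],
  [0.283, -0.336, -0.045, -0.002, 0.002, -0.013],
  [0.283, -0.336, -0.045, -0.002, 0.002, -0.013],
  [0.283, -0.336, -0.045, -0.002, 0.002, -0.013],
  [0.283, -0.336, -0.045, -0.002, 0.002, -0.013],
  [0.283, -0.336, -0.045, -0.002, 0.002, -0.013],
])

```text
time_s: 2.15
eef_pos: [654.3, 219.9, 140.6]
tcp_rot: [[0.986, 0.158, 0.054], [0.167, -0.927, -0.336], [-0.003, 0.34, -0.94]]
ft_force: [-0.1, -0.4, -1.0]
opening: 0.501
```

```bash
python3 - <<'E'
from plan import *
s=status.get_obs(); print(s["time_s"],s["eef_pos"],s["q"].round(1),s["joint_vel"].round(1))
cw=viewer.calibration("wrist"); im=viewer.camera("wrist")
m,u,L=TOOLS["b1"]
for k in (-100,-50,0,50,100):
    q=proj(cw,m+u*k)[0]
    if abs(q).max()<1000: cv2.circle(im,(int(q[0]),int(q[1])),3,(0,0,255),-1)
cv2.imwrite("pics/w1.png",im)
print(rel(*table("b1",8,130)),rel(*table("b1",8,0)))
E
```

```text
2.15 [654.33737999 219.86288849 140.55915448] [ 20.6  28.7  70.7 -19.5  85.   13.5] [-0.8 -0.9 -0.5 -0.8  1.3 -0.1]
[-0.0013, -0.0014, -0.0024, -0.0006, 0.0012, -0.0009] [-0.0008, -0.0011, 0.1276, -0.0006, 0.0012, -0.0009]
```

View pics/w1.png

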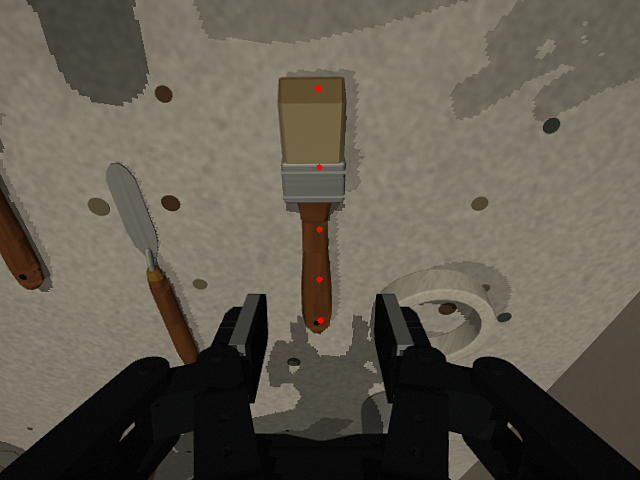

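Emit:
step_arm([
  [-0.0015, -0.001, 0.05, 0, 0.001, -0.001],
  [-0.0015, -0.001, 0.1, 0, 0.001, -0.001],
  [-0.0015, -0.001, 0.12, 0, 0.001, -0.001],
  [-0.0015, -0.001, 0.127, 0, 0.001, -0.001],
  [-0.0015, -0.001, 0.127, 0, 0.001, -0.001],
  [-0.0015, -0.001, 0.127, 0, 0.001, -0.001],
])

```text
time_s: 2.95
eef_pos: [659.9, 175.6, 25.8]
tcp_rot: [[0.986, 0.157, 0.061], [0.168, -0.927, -0.334], [0.004, 0.34, -0.941]]
ft_force: [-1.3, 0.5, -0.4]
opening: 0.498
```

Emit:
step_arm([
  [0, 0, 0, 0, 0, 0],
  [0, 0, 0, 0, 0, 0],
  [0, 0, 0, 0, 0, 0],
  [0, 0, 0, 0, 0, 0],
  [0, 0, 0, 0, 0, 0],
], hand=-1)

```text
time_s: 3.58
eef_pos: [659.6, 175.5, 25.1]
tcp_rot: [[0.986, 0.157, 0.06], [0.168, -0.927, -0.335], [0.003, 0.34, -0.94]]
ft_force: [-2.4, 2.4, 7.4]
opening: 0.176
```

```bash
python3 - <<'E'
from plan import *
s=status.get_obs(); print(s["time_s"],s["eef_pos"],table("b1",8)[0],s["ft_force"],s["opening"]*85)
cv2.imwrite("pics/w2.png",viewer.camera("wrist"))
print(rel(*holder(B,18,-150,40,8)))
E
```

```text
3.575 [659.56806718 175.47561741  25.08624546] [659.9045481  176.60261246  21.23699613] [-2.40980693  2.35582914  7.41043414] 14.959098542432253
[-0.0538, 0.3847, -0.1004, 0.2209, -0.001, 0.0514]
```

View pics/w2.png

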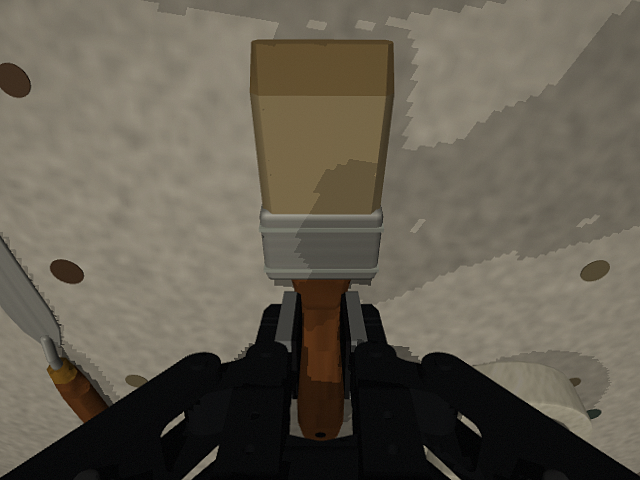

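Emit:
step_arm([
  [0, -0.01, -0.03, 0, 0, 0],
  [0, -0.02, -0.06, 0, 0, 0],
  [0, -0.02, -0.06, 0, 0, 0],
])

```text
time_s: 4.0
eef_pos: [653.2, 215.3, 75.9]
tcp_rot: [[0.986, 0.158, 0.063], [0.169, -0.927, -0.334], [0.005, 0.339, -0.941]]
ft_force: [-0.3, 0.2, -0.4]
opening: 0.18
```

```bash
python3 - <<'E'
from plan import *
s=status.get_obs(); print(s["time_s"],s["eef_pos"],s["ft_force"],s["wrist_torque"],s["opening"]*85)
cv2.imwrite("pics/w3.png",viewer.camera("wrist"))
im=viewer.camera("scene");cv2.imwrite("pics/s3.png",cv2.resize(im[180:340,200:440],None,fx=3,fy=3))
E
```

```text
4.0 [653.16236464 215.26475544  75.90302676] [-0.28732074  0.1867251  -0.43433461] [ 0.17322745  0.03513004 -0.02163202] 15.30048881639654
```

View pics/w3.png

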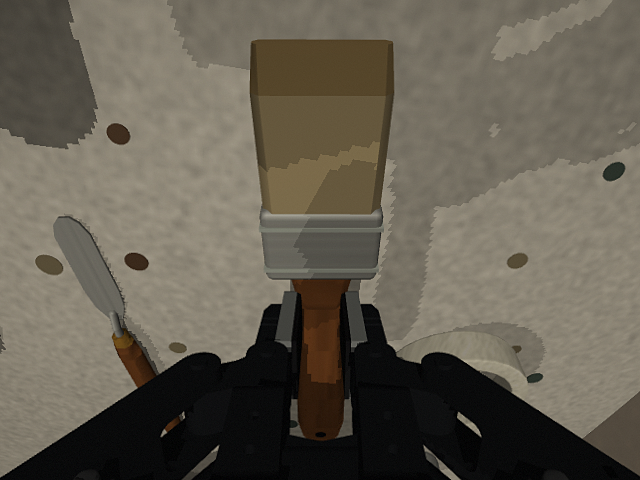

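View pics/s3.png

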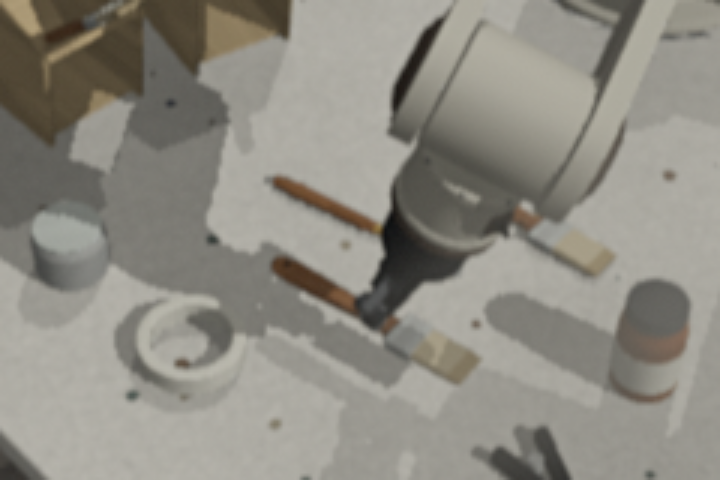

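```bash
cat >> plan.py <<'E'
def hold2(H,y,xmid,bottom,al,upz):
    o,Rh=H; return o+Rh@np.array([xmid-al,y,bottom+upz]),grip(-Rh[:,0],Rh[:,2])
E
python3 - <<'E'
from plan import *
p,R=hold2(B,18,-165,40,12.5,25.1); print(p)
q=p.copy(); q[1]+=150; q[2]=p[2]
print("via",q,rel(q,R)); print("pre",rel(p,R))
E
```

```text
[ 660.77905332 -148.52746553  261.96429397]
via [660.77905332   1.47253447 261.96429397] [-0.0271, 0.2621, -0.1059, 0.2211, -0.0005, 0.0514]
pre [-0.0523, 0.4012, -0.0556, 0.2211, -0.0005, 0.0514]
```

Emit:
step_arm([
  [-0.01, 0.04, -0.13, 0.06, 0, 0.02],
  [-0.01, 0.04, -0.13, 0.11, 0, 0.03],
  [-0.0523, 0.401, -0.0556, 0.221, 0, 0.051],
  [-0.0523, 0.401, -0.0556, 0.221, 0, 0.051],
  [-0.0523, 0.401, -0.0556, 0.221, 0, 0.051],
  [-0.0523, 0.401, -0.0556, 0.221, 0, 0.051],
  [-0.0523, 0.401, -0.0556, 0.221, 0, 0.051],
  [-0.0523, 0.401, -0.0556, 0.221, 0, 0.051],
])

```text
time_s: 5.1
eef_pos: [659.9, -145.5, 260.4]
tcp_rot: [[1.0, 0.01, -0.003], [0.01, -0.939, 0.343], [0.0, -0.343, -0.939]]
ft_force: [0.8, 0.1, -1.0]
opening: 0.174
```

Emit:
step_arm([
  [0, 0, 0, 0, 0, 0],
  [0, 0, 0, 0, 0, 0],
])

```text
time_s: 5.35
eef_pos: [660.2, -143.2, 260.0]
tcp_rot: [[1.0, 0.01, -0.003], [0.01, -0.939, 0.343], [0.0, -0.343, -0.939]]
ft_force: [-0.2, -0.3, -1.6]
opening: 0.178
```

```bash
python3 - <<'E'
from plan import *
s=status.get_obs(); print(s["time_s"],s["eef_pos"],s["q"].round(1),s["joint_vel"].round(1))
for x,b in ((-165,40),(-100,25),(-60,25),(-12,12),(-12,4),(-12,2)): print(x,b,rel(*hold2(B,18,x,b,12.5,25.1)))
im=viewer.camera("scene");cv2.imwrite("pics/s4.png",cv2.resize(im[80:280,130:400],None,fx=2.9,fy=2.9))
cv2.imwrite("pics/w4.png",viewer.camera("wrist"))
E
```

```text
5.35 [ 660.18912954 -143.17043853  259.95224169] [-26.8  24.7  62.7  18.1 101.6 -25.1] [ 1.8 -0.7  0.4  0.1  0.   0.1]
-165 40 [0.0005, 0.0043, -0.0037, -0.0003, -0.0001, -0.0001]
-100 25 [0.0005, 0.0603, 0.0325, -0.0003, -0.0001, -0.0001]
-60 25 [0.0006, 0.0979, 0.0462, -0.0003, -0.0001, -0.0001]
-12 12 [0.0006, 0.1386, 0.0748, -0.0003, -0.0001, -0.0001]
-12 4 [0.0006, 0.1359, 0.0823, -0.0003, -0.0001, -0.0001]
-12 2 [0.0006, 0.1352, 0.0842, -0.0003, -0.0001, -0.0001]
```

View pics/s4.png

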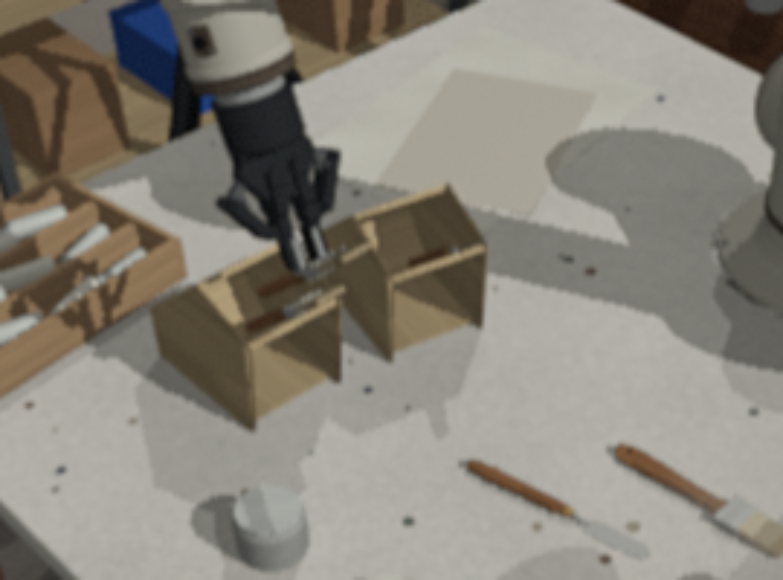

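View pics/w4.png

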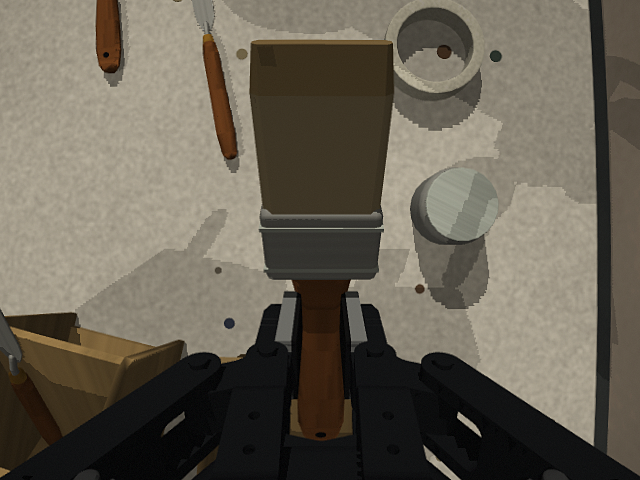

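Emit:
step_arm([
  [0, 0.03, 0.016, 0, 0, 0],
  [0, 0.06, 0.0325, 0, 0, 0],
  [0, 0.09, 0.0435, 0, 0, 0],
  [0, 0.115, 0.058, 0, 0, 0],
  [0, 0.138, 0.074, 0, 0, 0],
  [0, 0.138, 0.075, 0, 0, 0],
  [0, 0.138, 0.075, 0, 0, 0],
])

```text
time_s: 6.32
eef_pos: [662.2, -246.4, 144.0]
tcp_rot: [[1.0, 0.012, -0.002], [0.012, -0.94, 0.342], [0.002, -0.342, -0.94]]
ft_force: [-0.3, 1.0, -0.8]
opening: 0.179
```

```bash
python3 - <<'E'
from plan import *
s=status.get_obs(); print(s["time_s"],s["eef_pos"],s["ft_force"],s["wrist_torque"],s["joint_vel"].round(1))
for x,b in ((-12,12),(-12,4),(-12,2)): print(x,b,rel(*hold2(B,18,x,b,12.5,25.1)))
im=viewer.camera("scene");cv2.imwrite("pics/s5.png",cv2.resize(im[80:280,130:400],None,fx=2.9,fy=2.9))
im=viewer.camera("top");cv2.imwrite("pics/t5.png",cv2.resize(im[150:350,400:600],None,fx=3,fy=3))
cv2.imwrite("pics/w5.png",viewer.camera("wrist"))
E
```

```text
6.325 [ 662.16204264 -246.36662241  143.99297767] [-0.30402938  1.03592221 -0.76540019] [-0.18387496  0.02649008  0.01448292] [ 0.3 -0.8 -0.3 -0.1  0.1 -0.1]
-12 12 [-0.0003, 0.0019, 0.0012, -0.0, -0.0006, 0.0005]
-12 4 [-0.0003, -0.0008, 0.0088, -0.0, -0.0006, 0.0005]
-12 2 [-0.0003, -0.0015, 0.0106, -0.0, -0.0006, 0.0005]
```

View pics/s5.png

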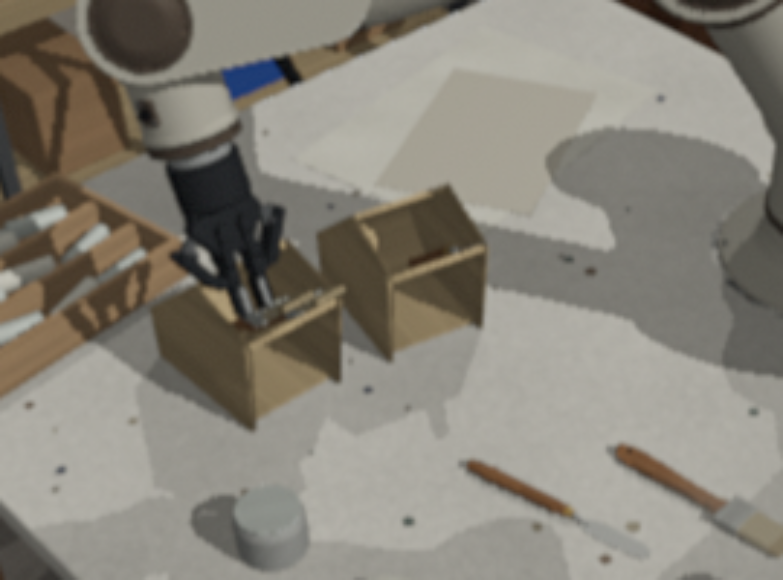

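View pics/t5.png

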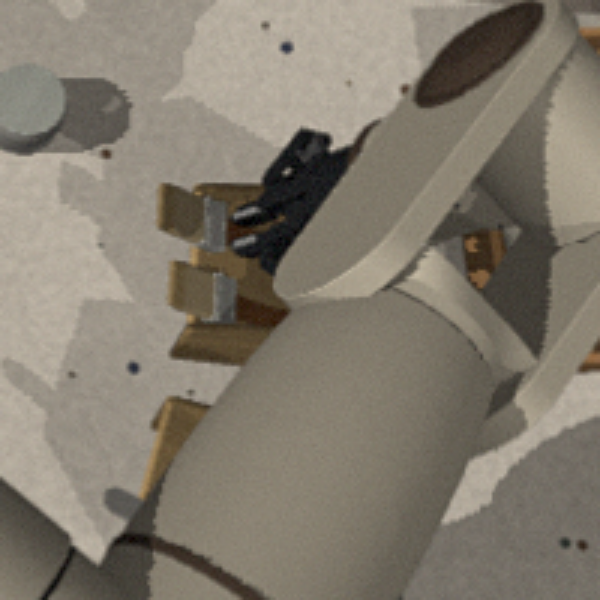

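View pics/w5.png

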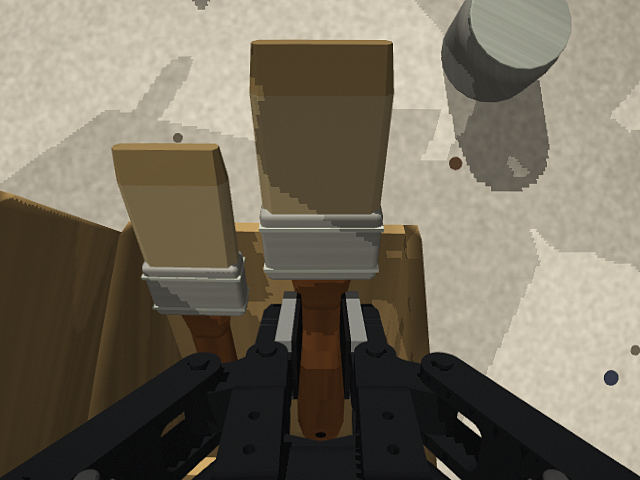

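Emit:
step_arm([
  [0, 0, 0.005, 0, 0, 0],
  [0, -0.001, 0.009, 0, 0, 0],
  [0, -0.001, 0.009, 0, 0, 0],
])

```text
time_s: 6.85
eef_pos: [661.7, -242.3, 135.1]
tcp_rot: [[1.0, 0.012, -0.003], [0.012, -0.939, 0.342], [0.001, -0.342, -0.94]]
ft_force: [-1.0, 0.6, -1.4]
opening: 0.177
```

Emit:
step_arm([
  [0, 0, 0, 0, 0, 0],
  [0, 0, 0, 0, 0, 0],
  [0, 0, -0.005, 0, 0, 0],
  [0, 0, -0.02, 0, 0, 0],
  [0, 0, -0.05, 0, 0, 0],
  [0, 0, -0.1, 0, 0, 0],
], hand=-0.2)

```text
time_s: 7.6
eef_pos: [661.7, -277.0, 230.3]
tcp_rot: [[1.0, 0.011, -0.004], [0.012, -0.939, 0.343], [0.0, -0.343, -0.939]]
ft_force: [1.1, -0.2, 0.4]
opening: 0.399
```

```bash
python3 - <<'E'
from plan import *
s=status.get_obs(); print(s["time_s"],s["eef_pos"],s["ft_force"],s["opening"])
im=viewer.camera("top");cv2.imwrite("pics/t6.png",cv2.resize(im[150:350,400:600],None,fx=3,fy=3))
cv2.imwrite("pics/w6.png",viewer.camera("wrist"))
E
```

```text
7.6 [ 661.73967163 -277.00874543  230.30352485] [ 1.10028584 -0.17713769  0.36603254] 0.3988622728419912
```

View pics/w6.png

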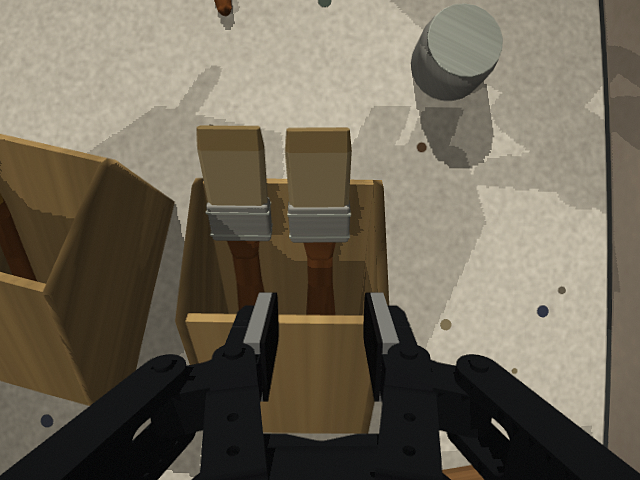

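View pics/t6.png

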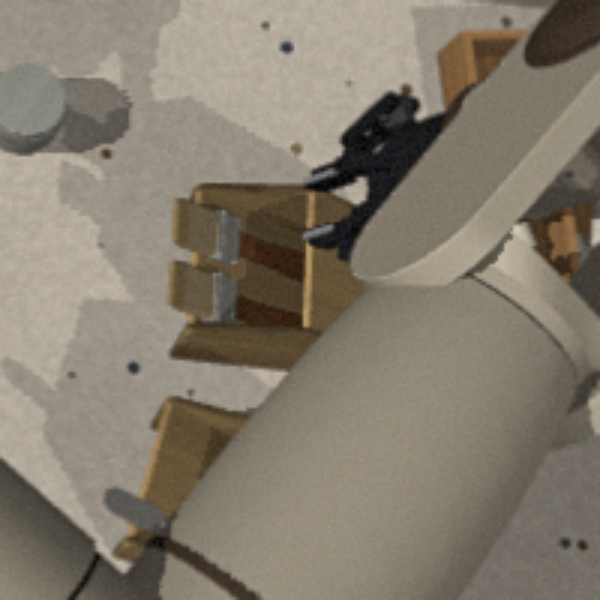

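Brush 1 slid fully home beside the stored one: heads level at (320,185) and (233,185) in the wrist view. Next is brush 2.

```bash
python3 - <<'E'
from plan import *
p,R=table("b2",8,110); print(p,rel(p,R))
E
```

```text
[425.21946474 226.97446248 124.60318442] [-0.2332, -0.442, 0.2746, -0.2204, -0.0027, -0.0298]
```

Emit:
step_arm([
  [0, -0.02, -0.05, 0, 0, 0],
  [-0.05, -0.15, -0.04, -0.07, 0, -0.01],
  [-0.233, -0.442, 0.2746, -0.2204, -0.0027, -0.03],
  [-0.233, -0.442, 0.2746, -0.2204, -0.0027, -0.03],
  [-0.233, -0.442, 0.2746, -0.2204, -0.0027, -0.03],
  [-0.233, -0.442, 0.2746, -0.2204, -0.0027, -0.03],
  [-0.233, -0.442, 0.2746, -0.2204, -0.0027, -0.03],
  [-0.233, -0.442, 0.2746, -0.2204, -0.0027, -0.03],
], hand=0)

```text
time_s: 8.7
eef_pos: [487.4, 96.4, 175.4]
tcp_rot: [[0.995, 0.099, 0.031], [0.103, -0.936, -0.335], [-0.005, 0.337, -0.942]]
ft_force: [0.2, 0.8, 0.4]
opening: 0.5
```

```bash
python3 - <<'E'
from plan import *
s=status.get_obs(); print(s["time_s"],s["eef_pos"],s["ft_force"],s["q"].round(1))
print(rel(*table("b2",8,110)))
E
```

```text
8.7 [487.38311075  96.42955583 175.39138903] [0.18412299 0.81720005 0.37900909] [ 14.1   4.6  97.5 -19.7  81.6  11.6]
[-0.0481, -0.1455, 0.0021, -0.0018, 0.0012, 0.0009]
```

Emit:
step_arm([
  [-0.048, -0.1455, 0.002, -0.0018, 0.001, 0.001],
  [-0.048, -0.1455, 0.002, -0.0018, 0.001, 0.001],
  [-0.048, -0.1455, 0.002, -0.0018, 0.001, 0.001],
  [-0.048, -0.1455, 0.002, -0.0018, 0.001, 0.001],
  [-0.048, -0.1455, 0.002, -0.0018, 0.001, 0.001],
])

```text
time_s: 9.32
eef_pos: [426.6, 225.1, 125.1]
tcp_rot: [[0.995, 0.096, 0.034], [0.102, -0.935, -0.34], [-0.001, 0.342, -0.94]]
ft_force: [0.3, 0.2, -0.3]
opening: 0.499
```

```bash
python3 - <<'E'
from plan import *
s=status.get_obs(); print(s["time_s"],s["eef_pos"],s["joint_vel"].round(1))
cw=viewer.calibration("wrist"); im=viewer.camera("wrist")
m,u,L=TOOLS["b2"]
for k in (-100,-50,0,50,100):
    q=proj(cw,m+u*k)[0]
    if abs(q).max()<1000: cv2.circle(im,(int(q[0]),int(q[1])),3,(0,0,255),-1)
cv2.imwrite("pics/w7.png",im)
print(rel(*table("b2",8,110)),rel(*table("b2",8,0)))
E
```

```text
9.325 [426.61822036 225.09362119 125.12766717] [-0.9 -0.2  0.  -0.  -0.1  0. ]
[-0.0012, -0.0023, -0.0003, -0.0, 0.0005, -0.0002] [-0.0011, -0.0023, 0.1097, -0.0, 0.0005, -0.0002]
```

View pics/w7.png

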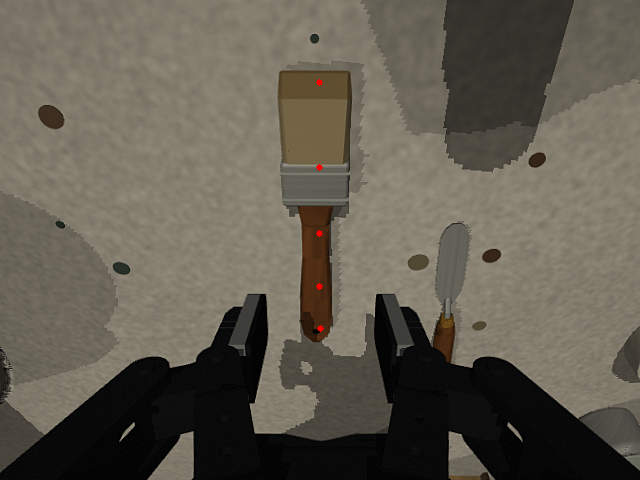

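Emit:
step_arm([
  [-0.0025, -0.002, 0.05, 0, 0, 0],
  [-0.0025, -0.002, 0.09, 0, 0, 0],
  [-0.0025, -0.002, 0.106, 0, 0, 0],
  [-0.0025, -0.002, 0.106, 0, 0, 0],
  [-0.0025, -0.002, 0.106, 0, 0, 0],
])

```text
time_s: 10.0
eef_pos: [427.7, 191.4, 25.5]
tcp_rot: [[0.995, 0.096, 0.035], [0.102, -0.935, -0.34], [-0.0, 0.342, -0.94]]
ft_force: [-0.2, 0.6, -0.1]
opening: 0.498
```

Emit:
step_arm([
  [0, 0, 0, 0, 0, 0],
  [0, 0, 0, 0, 0, 0],
  [0, 0, 0, 0, 0, 0],
  [0, 0, 0, 0, 0, 0],
  [0, 0, 0, 0, 0, 0],
], hand=-1)

```text
time_s: 10.62
eef_pos: [427.3, 191.5, 25.2]
tcp_rot: [[0.995, 0.096, 0.034], [0.102, -0.935, -0.34], [-0.001, 0.342, -0.94]]
ft_force: [-1.8, 2.8, 9.9]
opening: 0.178
```

```bash
python3 - <<'E'
from plan import *
s=status.get_obs(); m,u,L=TOOLS["b2"]; d=s["eef_pos"]-m
print(s["time_s"],s["eef_pos"],s["ft_force"],s["opening"],"al",d@u,"up",s["eef_pos"][2])
al,up=d@u,s["eef_pos"][2]
p,R=hold2(B,-7,-165,50,al,up); print(p,rel(p,R))
E
```

```text
10.625 [427.28310522 191.52526485  25.19675434] [-1.76317424  2.79292269  9.90408718] 0.17793460954217705 al 15.693379263213412 up 25.196754335185588
[ 635.82469429 -152.84397668  271.75152114] [0.172, 0.4263, -0.1075, 0.222, 0.0002, 0.0298]
```

Emit:
step_arm([
  [0, 0.01, -0.06, 0, 0, 0],
  [0.01, 0.05, -0.12, 0.05, 0, 0.01],
  [0.04, 0.1, -0.15, 0.1, 0, 0.02],
  [0.172, 0.426, -0.1075, 0.222, 0, 0.03],
  [0.172, 0.426, -0.1075, 0.222, 0, 0.03],
  [0.172, 0.426, -0.1075, 0.222, 0, 0.03],
  [0.172, 0.426, -0.1075, 0.222, 0, 0.03],
  [0.172, 0.426, -0.1075, 0.222, 0, 0.03],
])

```text
time_s: 11.62
eef_pos: [595.6, -80.9, 251.4]
tcp_rot: [[1.0, 0.008, -0.005], [0.009, -0.94, 0.341], [-0.002, -0.341, -0.94]]
ft_force: [2.2, 0.2, 0.2]
opening: 0.177
```

Emit:
step_arm([
  [0, 0, 0, 0, 0, 0],
  [0, 0, 0, 0, 0, 0],
])

```text
time_s: 11.88
eef_pos: [594.9, -78.5, 250.4]
tcp_rot: [[1.0, 0.008, -0.006], [0.01, -0.94, 0.342], [-0.003, -0.342, -0.94]]
ft_force: [-0.9, -0.1, -0.7]
opening: 0.176
```

```bash
python3 - <<'E'
from plan import *
s=status.get_obs(); print(s["time_s"],s["eef_pos"],s["joint_vel"].round(1),s["opening"],s["ft_force"])
for x,b in ((-165,50),(-100,35),(-60,32),(-14,27),(-14,20),(-14,17)): print(x,b,rel(*hold2(B,-7,x,b,15.7,25.2)))
cv2.imwrite("pics/w8.png",viewer.camera("wrist"))
E
```

```text
11.875 [594.93594284 -78.46249374 250.37643325] [ 1.2 -1.1  1.   0.1 -0.2  0.1] 0.1759672077311652 [-0.85834186 -0.13796736 -0.65568851]
-165 50 [0.0401, 0.0629, -0.0458, 0.0001, 0.0007, -0.0006]
-100 35 [0.0403, 0.1189, -0.0094, 0.0001, 0.0007, -0.0006]
-60 32 [0.0404, 0.1554, 0.0071, 0.0001, 0.0007, -0.0006]
-14 27 [0.0405, 0.1969, 0.0275, 0.0001, 0.0007, -0.0006]
-14 20 [0.0405, 0.1945, 0.0341, 0.0001, 0.0007, -0.0006]
-14 17 [0.0405, 0.1935, 0.0369, 0.0001, 0.0007, -0.0006]
```

View pics/w8.png

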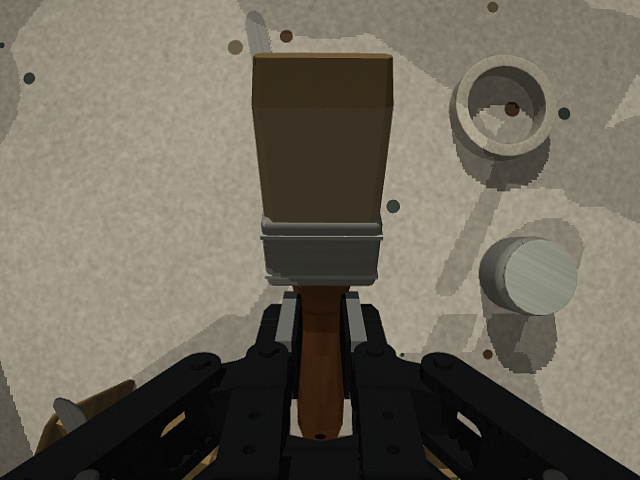

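Emit:
step_arm([
  [0.04, 0.04, -0.045, 0, 0, 0],
  [0.04, 0.063, -0.046, 0, 0, 0],
  [0.04, 0.09, -0.028, 0, 0, 0],
  [0.04, 0.119, -0.009, 0, 0, 0],
  [0.04, 0.155, 0.007, 0, 0, 0],
  [0.04, 0.18, 0.019, 0, 0, 0],
  [0.04, 0.197, 0.0275, 0, 0, 0],
  [0.04, 0.197, 0.0275, 0, 0, 0],
])

```text
time_s: 12.92
eef_pos: [636.3, -254.2, 156.3]
tcp_rot: [[1.0, 0.008, -0.006], [0.009, -0.94, 0.342], [-0.003, -0.342, -0.94]]
ft_force: [-0.7, -0.1, -0.6]
opening: 0.173
```

```bash
python3 - <<'E'
from plan import *
s=status.get_obs(); print(s["time_s"],s["eef_pos"],s["joint_vel"].round(1),s["opening"],s["ft_force"])
for x,b in ((-14,27),(-14,20),(-14,17)): print(x,b,rel(*hold2(B,-7,x,b,15.7,25.2)))
cv2.imwrite("pics/w9.png",viewer.camera("wrist"))
im=viewer.camera("top");cv2.imwrite("pics/t9.png",cv2.resize(im[150:350,400:600],None,fx=3,fy=3))
E
```

```text
12.925 [ 636.31405622 -254.15891843  156.30594217] [ 0.9 -1.5 -0.9  0.4  0.9  0.8] 0.17300301365311643 [-0.71252127 -0.06223047 -0.60534102]
-14 27 [0.0006, -0.0007, -0.0006, -0.0001, 0.0009, -0.0008]
-14 20 [0.0006, -0.0031, 0.006, -0.0001, 0.0009, -0.0008]
-14 17 [0.0006, -0.0041, 0.0088, -0.0001, 0.0009, -0.0008]
```

View pics/w9.png

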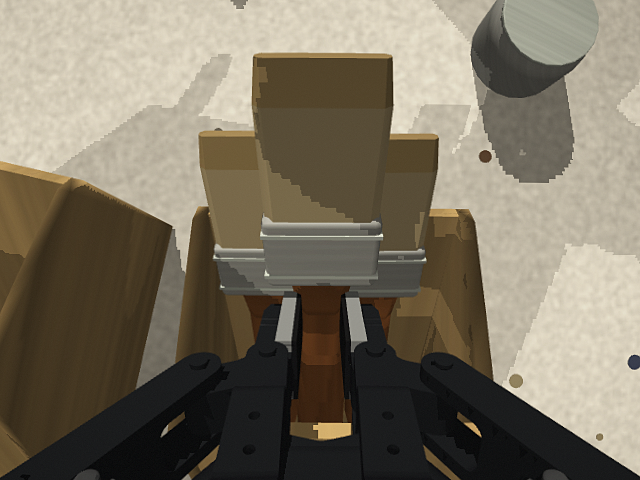

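View pics/t9.png

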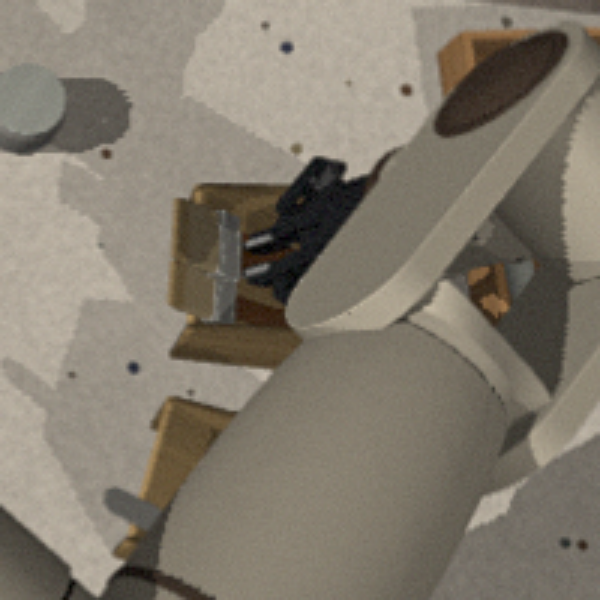

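Emit:
step_arm([
  [0, -0.002, 0.005, 0, 0, 0],
  [0, -0.004, 0.009, 0, 0, 0],
  [0, -0.004, 0.009, 0, 0, 0],
])

```text
time_s: 13.4
eef_pos: [636.5, -246.5, 150.2]
tcp_rot: [[1.0, 0.009, -0.006], [0.011, -0.94, 0.342], [-0.002, -0.342, -0.94]]
ft_force: [-0.4, 0.6, -0.7]
opening: 0.176
```

Emit:
step_arm([
  [0, 0, 0, 0, 0, 0],
  [0, 0, 0, 0, 0, 0],
  [0, 0, -0.005, 0, 0, 0],
  [0, 0, -0.02, 0, 0, 0],
  [0, 0, -0.05, 0, 0, 0],
  [0, 0, -0.1, 0, 0, 0],
  [0, 0, -0.1, 0, 0, 0],
], hand=0)

```text
time_s: 14.28
eef_pos: [637.6, -283.2, 249.1]
tcp_rot: [[1.0, 0.009, 0.0], [0.009, -0.941, 0.337], [0.003, -0.337, -0.941]]
ft_force: [-0.3, 0.3, -1.0]
opening: 0.496
```

```bash
python3 - <<'E'
from plan import *
s=status.get_obs(); print(s["time_s"],s["eef_pos"],s["ft_force"],s["opening"])
im=viewer.camera("top");cv2.imwrite("pics/t10.png",cv2.resize(im[150:350,400:600],None,fx=3,fy=3))
cv2.imwrite("pics/w10.png",viewer.camera("wrist"))
p,R=table("k",-4,110); print(p,rel(p,R))
E
```

```text
14.275 [ 637.64894142 -283.23100633  249.14695988] [-0.25565894  0.26796831 -1.00542718] 0.4963304412538114
[539.53093608 122.10141201 124.60318442] [-0.0936, -0.3396, 0.2512, -0.2211, 0.0005, -0.0624]
```

View pics/w10.png

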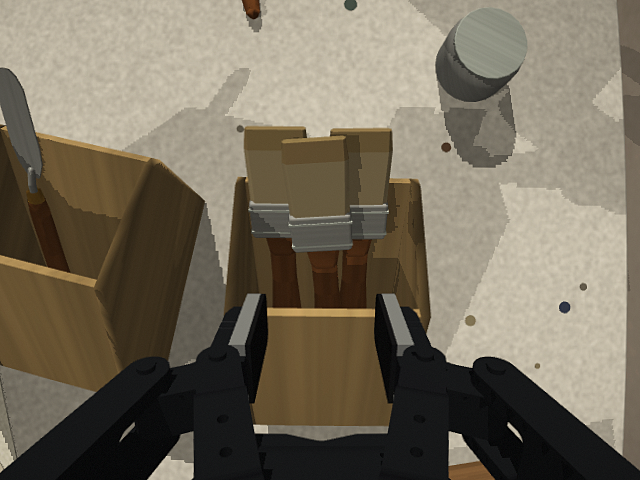

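View pics/t10.png

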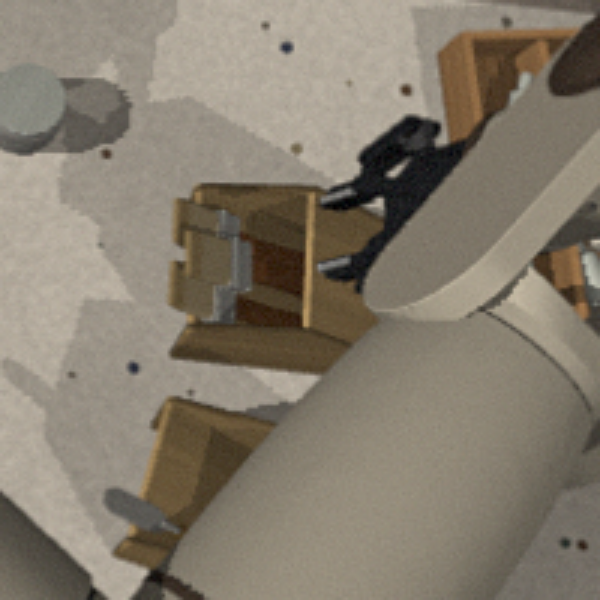

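Emit:
step_arm([
  [0, -0.02, -0.03, 0, 0, 0],
  [-0.02, -0.1, -0.03, -0.06, 0, -0.01],
  [-0.0936, -0.34, 0.251, -0.221, 0, -0.0624],
  [-0.0936, -0.34, 0.251, -0.221, 0, -0.0624],
  [-0.0936, -0.34, 0.251, -0.221, 0, -0.0624],
  [-0.0936, -0.34, 0.251, -0.221, 0, -0.0624],
  [-0.0936, -0.34, 0.251, -0.221, 0, -0.0624],
  [-0.0936, -0.34, 0.251, -0.221, 0, -0.0624],
])

```text
time_s: 15.38
eef_pos: [541.2, 111.2, 130.3]
tcp_rot: [[0.98, 0.19, 0.066], [0.201, -0.921, -0.334], [-0.003, 0.341, -0.94]]
ft_force: [2.1, 0.5, -1.0]
opening: 0.501
```

Emit:
step_arm([
  [0, 0, 0, 0, 0, 0],
])

```text
time_s: 15.5
eef_pos: [540.2, 112.4, 128.8]
tcp_rot: [[0.979, 0.195, 0.063], [0.205, -0.92, -0.334], [-0.007, 0.34, -0.94]]
ft_force: [-0.5, -1.4, 0.5]
opening: 0.5
```

```bash
python3 - <<'E'
from plan import *
s=status.get_obs(); print(s["time_s"],s["eef_pos"],s["joint_vel"].round(1))
print(rel(*table("k",-4,110)))
E
```

```text
15.5 [540.23463465 112.39140435 128.80062044] [-3.9 -1.5 -2.1 -1.2  0.5 -3.2]
[0.0013, -0.0105, 0.0007, -0.0006, 0.0016, 0.0022]
```

Emit:
step_arm([
  [0.001, -0.0105, 0.001, -0.0006, 0.0016, 0.0022],
  [0.001, -0.0105, 0.001, -0.0006, 0.0016, 0.0022],
])

```text
time_s: 15.75
eef_pos: [541.6, 118.7, 127.1]
tcp_rot: [[0.981, 0.182, 0.072], [0.195, -0.922, -0.335], [0.005, 0.342, -0.94]]
ft_force: [-0.5, -0.7, 0.2]
opening: 0.5
```

```bash
python3 - <<'E'
from plan import *
s=status.get_obs(); print(s["time_s"],s["eef_pos"],s["joint_vel"].round(1))
cw=viewer.calibration("wrist"); im=viewer.camera("wrist")
m,u,L=TOOLS["k"]
for k in (-105,-50,0,50,105):
    q=proj(cw,m+u*k)[0]
    if abs(q).max()<1000: cv2.circle(im,(int(q[0]),int(q[1])),3,(0,0,255),-1)
cv2.imwrite("pics/w11.png",im)
print(rel(*table("k",-4,110)),rel(*table("k",-4,0)))
E
```

```text
15.75 [541.63818513 118.6658278  127.08815996] [-0.9 -0.3 -0.3 -0.   0.4 -1. ]
[-0.0015, -0.0048, 0.0012, 0.0002, -0.001, -0.0021] [-0.0018, -0.0049, 0.1112, 0.0002, -0.001, -0.0021]
```

View pics/w11.png

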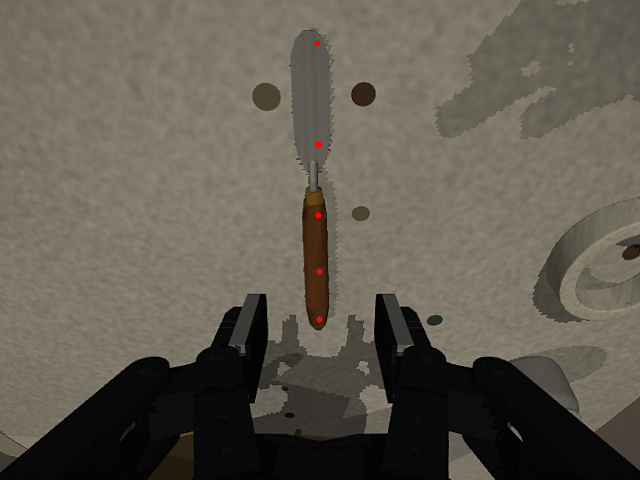

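Emit:
step_arm([
  [-0.0035, -0.005, 0.05, 0, -0.001, -0.008],
  [-0.0035, -0.005, 0.09, 0, -0.001, -0.008],
  [-0.0035, -0.005, 0.108, 0, -0.001, -0.008],
  [-0.0035, -0.005, 0.108, 0, -0.001, -0.008],
  [-0.0035, -0.005, 0.108, 0, -0.001, -0.008],
])

```text
time_s: 16.42
eef_pos: [545.8, 86.9, 25.5]
tcp_rot: [[0.976, 0.206, 0.07], [0.218, -0.917, -0.335], [-0.005, 0.342, -0.94]]
ft_force: [-0.3, 0.6, -0.2]
opening: 0.5
```

Emit:
step_arm([
  [0, 0, 0, 0, 0, 0],
  [0, 0, 0, 0, 0, 0],
  [0, 0, 0, 0, 0, 0],
  [0, 0, 0, 0, 0, 0],
  [0, 0, 0, 0, 0, 0],
], hand=-1)

```text
time_s: 17.05
eef_pos: [545.5, 87.1, 25.2]
tcp_rot: [[0.976, 0.207, 0.07], [0.218, -0.917, -0.335], [-0.005, 0.342, -0.94]]
ft_force: [-2.5, 2.5, 10.4]
opening: 0.155
```

```bash
python3 - <<'E'
from plan import *
s=status.get_obs(); m,u,L=TOOLS["k"]; d=s["eef_pos"]-m
al,up=d@u,s["eef_pos"][2]
print(s["time_s"],s["eef_pos"],s["ft_force"],s["opening"],"al",al)
cv2.imwrite("pics/w12.png",viewer.camera("wrist"))
p,R=hold2(K,8,-165,40,al,up); print(p,rel(p,R))
E
```

```text
17.05 [545.49495874  87.09720403  25.19336321] [-2.54359317  2.54862532 10.36628942] 0.1546406488045495 al 3.6784479948072946
[ 487.35984133 -134.29708316  256.36543001] [-0.1062, 0.27, -0.1471, 0.2192, 0.0015, 0.1407]
```

View pics/w12.png

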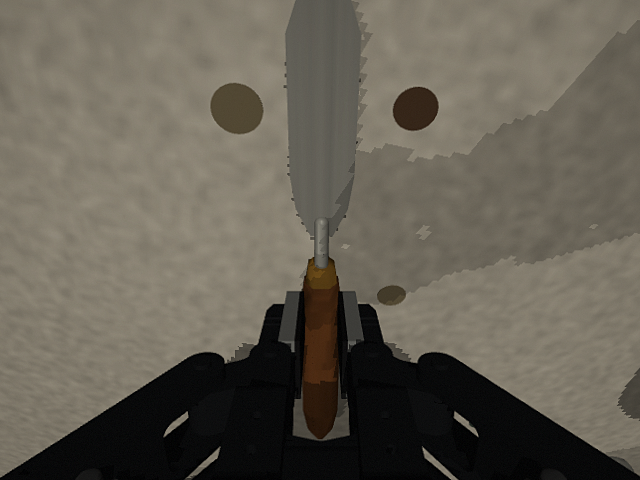

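Emit:
step_arm([
  [0, 0.01, -0.06, 0, 0, 0],
  [0, 0.03, -0.12, 0.05, 0, 0.03],
  [-0.02, 0.06, -0.18, 0.1, 0, 0.06],
  [-0.106, 0.27, -0.147, 0.219, 0.0015, 0.1407],
  [-0.106, 0.27, -0.147, 0.219, 0.0015, 0.1407],
  [-0.106, 0.27, -0.147, 0.219, 0.0015, 0.1407],
  [-0.106, 0.27, -0.147, 0.219, 0.0015, 0.1407],
  [-0.106, 0.27, -0.147, 0.219, 0.0015, 0.1407],
])

```text
time_s: 18.1
eef_pos: [486.7, -137.8, 256.1]
tcp_rot: [[0.977, -0.203, 0.073], [-0.215, -0.918, 0.333], [-0.001, -0.341, -0.94]]
ft_force: [0.4, -0.0, -1.0]
opening: 0.152
```

Emit:
step_arm([
  [0, 0, 0, 0, 0, 0],
  [0, 0, 0, 0, 0, 0],
])

```text
time_s: 18.35
eef_pos: [487.5, -133.3, 255.1]
tcp_rot: [[0.978, -0.198, 0.07], [-0.21, -0.919, 0.334], [-0.002, -0.341, -0.94]]
ft_force: [0.6, 0.4, -0.4]
opening: 0.151
```

```bash
python3 - <<'E'
from plan import *
s=status.get_obs(); print(s["time_s"],s["eef_pos"],s["joint_vel"].round(1),s["opening"],s["ft_force"])
for x,b in ((-165,40),(-100,25),(-60,25),(-16,12),(-16,3)): print(x,b,rel(*hold2(K,8,x,b,3.7,25.2)))
cv2.imwrite("pics/w13.png",viewer.camera("wrist"))
E
```

```text
18.35 [ 487.48866015 -133.31781587  255.09102188] [ 0.7 -0.1  0.1 -0.1 -0.  -0.1] 0.15071034334896485 [ 0.55331424  0.35073175 -0.42510392]
-165 40 [0.0001, 0.0005, -0.0015, 0.0003, 0.0006, 0.0001]
-100 25 [0.0001, 0.0564, 0.0348, 0.0003, 0.0006, 0.0001]
-60 25 [0.0001, 0.094, 0.0485, 0.0003, 0.0006, 0.0001]
-16 12 [0.0002, 0.1308, 0.0758, 0.0003, 0.0006, 0.0001]
-16 3 [0.0002, 0.1278, 0.0843, 0.0003, 0.0006, 0.0001]
```

View pics/w13.png

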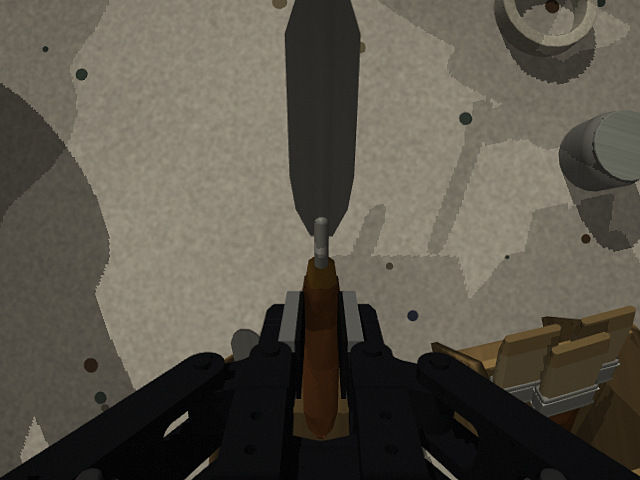

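Emit:
step_arm([
  [0, 0.03, 0.016, 0, 0, 0],
  [0, 0.056, 0.035, 0, 0, 0],
  [0, 0.085, 0.045, 0, 0, 0],
  [0, 0.11, 0.059, 0, 0, 0],
  [0, 0.131, 0.0755, 0, 0, 0],
  [0, 0.131, 0.0755, 0, 0, 0],
  [0, 0.131, 0.0755, 0, 0, 0],
])

```text
time_s: 19.27
eef_pos: [466.9, -229.2, 140.2]
tcp_rot: [[0.977, -0.199, 0.071], [-0.211, -0.919, 0.333], [-0.001, -0.341, -0.94]]
ft_force: [1.1, -0.4, -0.8]
opening: 0.151
```

```bash
python3 - <<'E'
from plan import *
s=status.get_obs(); print(s["time_s"],s["eef_pos"],s["joint_vel"].round(1),s["opening"],s["ft_force"])
for x,b in ((-16,12),(-16,3)): print(x,b,rel(*hold2(K,8,x,b,3.7,25.2)))
cv2.imwrite("pics/w14.png",viewer.camera("wrist"))
im=viewer.camera("scene");cv2.imwrite("pics/s14.png",cv2.resize(im[80:280,130:400],None,fx=2.9,fy=2.9))
E
```

```text
19.275 [ 466.93531687 -229.15859671  140.19884476] [ 0.  -0.6 -0.3  0.  -0.  -0.2] 0.15088179478921374 [ 1.12030888 -0.38708816 -0.75971859]
-16 12 [-0.0001, -0.0005, 0.0013, 0.0004, 0.0004, -0.0]
-16 3 [-0.0001, -0.0036, 0.0097, 0.0004, 0.0004, -0.0]
```

View pics/w14.png

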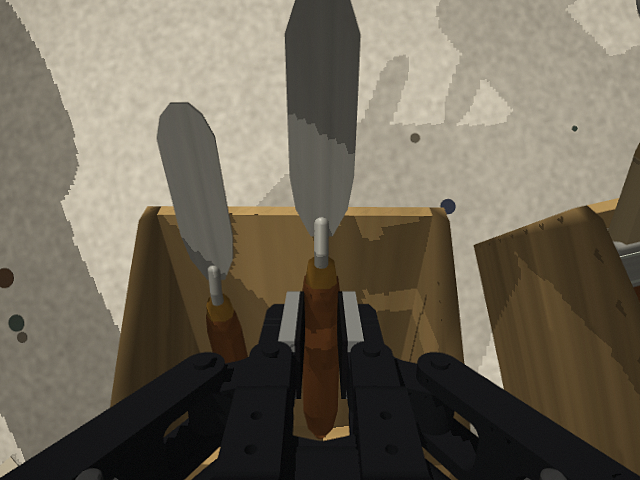

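View pics/s14.png

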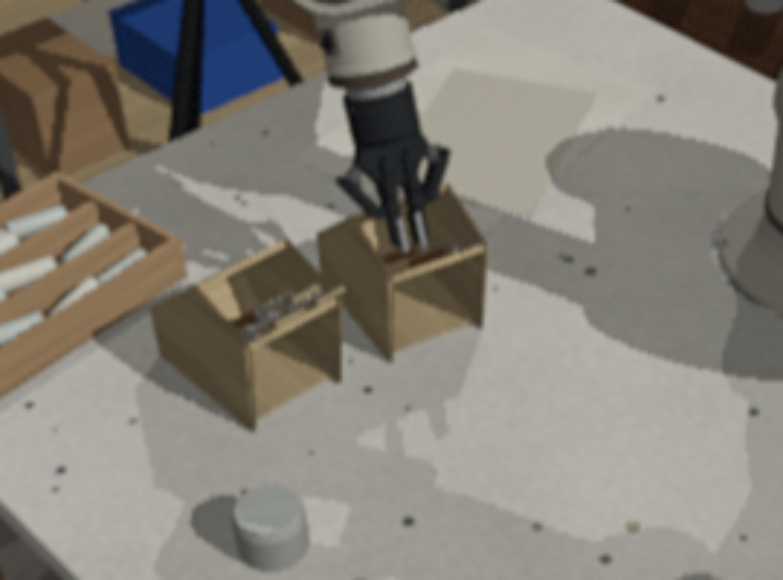

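Emit:
step_arm([
  [0, -0.002, 0.005, 0, 0, 0],
  [0, -0.0035, 0.0095, 0, 0, 0],
  [0, -0.0035, 0.0095, 0, 0, 0],
])

```text
time_s: 19.75
eef_pos: [467.8, -222.9, 131.6]
tcp_rot: [[0.977, -0.199, 0.07], [-0.211, -0.919, 0.334], [-0.002, -0.341, -0.94]]
ft_force: [0.1, 0.3, -0.3]
opening: 0.155
```

Emit:
step_arm([
  [0, 0, 0, 0, 0, 0],
  [0, 0, 0, 0, 0, 0],
  [0, 0, -0.005, 0, 0, 0],
  [0, 0, -0.02, 0, 0, 0],
  [0, 0, -0.05, 0, 0, 0],
  [0, 0, -0.1, 0, 0, 0],
  [0, 0, -0.14, 0, 0, 0],
  [0, 0, -0.14, 0, 0, 0],
], hand=-0.2)

```text
time_s: 20.75
eef_pos: [458.3, -271.6, 267.0]
tcp_rot: [[0.977, -0.199, 0.074], [-0.213, -0.92, 0.33], [0.003, -0.338, -0.941]]
ft_force: [0.4, 0.0, -0.9]
opening: 0.399
```

```bash
python3 - <<'E'
from plan import *
s=status.get_obs(); print(s["time_s"],s["eef_pos"],s["ft_force"],s["opening"])
cv2.imwrite("pics/t15.png",viewer.camera("top"))
cv2.imwrite("pics/w15.png",viewer.camera("wrist"))
E
```

```text
20.75 [ 458.26354828 -271.64314726  266.99579284] [ 0.40221818  0.02766791 -0.91794054] 0.39900714775680735
```

View pics/w15.png

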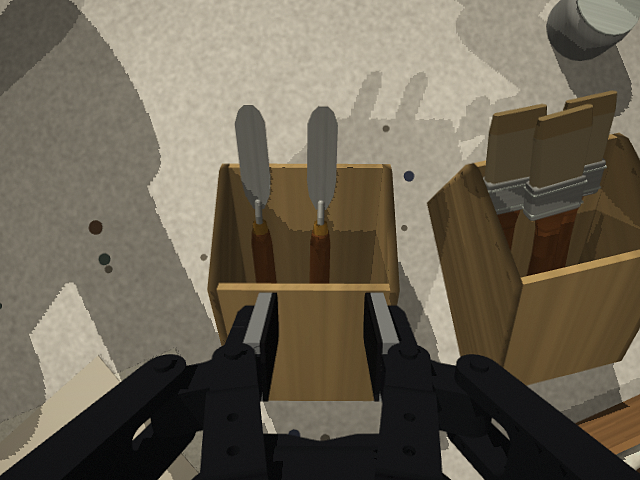

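View pics/t15.png

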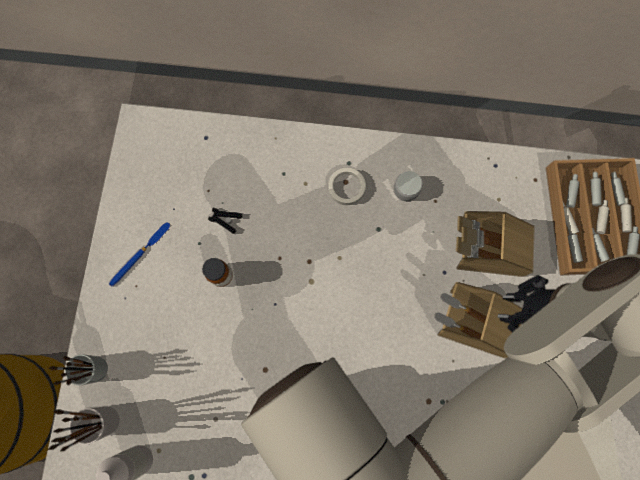

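Both knives sit level in their holder, and the bystanders haven't moved. I'll check brush 2's depth by projection before handing in.

```bash
python3 - <<'E'
from plan import *
cw=viewer.calibration("wrist"); im=viewer.camera("wrist")
o,Rh=B
for P,col in (([-85,-32,13],(0,0,255)),([-85,19,13],(0,255,0)),([-85,-7,26],(255,0,0)),([-85,-7,35],(255,255,0))):
    q=proj(cw,o+Rh@np.array(P,float))[0]; print(P,q.round(1)); cv2.circle(im,(int(q[0]),int(q[1])),2,col,-1)
cv2.imwrite("pics/w16.png",cv2.resize(im[70:300,420:640],None,fx=2.6,fy=2.6))
s=status.get_obs(); print(s["time_s"],s["ft_force"])
E
```

```text
[-85, -32, 13] [529.1 113.9]
[-85, 19, 13] [602.1  98.6]
[-85, -7, 26] [578.3 113.9]
[-85, -7, 35] [587.8 119.6]
20.9 [-0.10588209  0.34807928 -0.41823042]
```

View pics/w16.png

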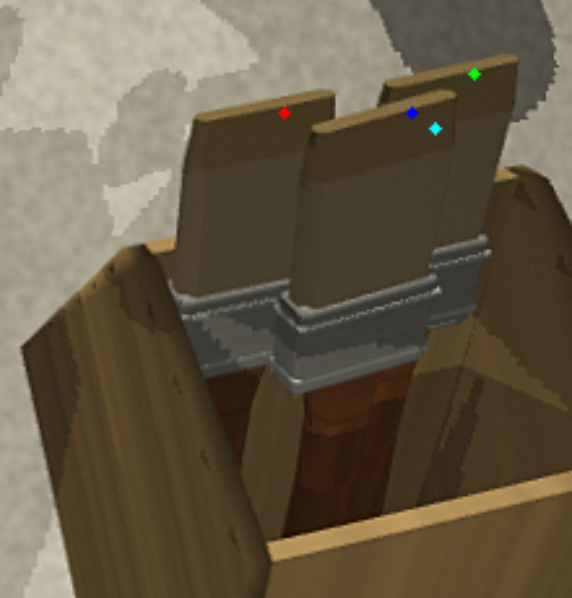

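All three brush tips match the fully home depth to a few mm: the marks sit the same distance from the tips for the stored and the new brushes. Handing in.

```bash
python3 -c "
from cell import arm,status
s=status.get_obs(); print(s['time_s'],s['joint_vel'].round(2)); print(arm.close_job())"
```

```text
20.9 [ 0.31  0.44  0.69  0.05 -0.1   0.01]
the job is handed in; nothing more can be done
None
```

All three tools are put away and released. Both brushes are in the brush holder and the palette knife is in the knife holder, each handle first with its head sticking out. I handed the job in at 20.9 s, well under the 69 s limit.

- **Depth:** The wrist view shows the first brush and the knife slid as far down as the stored ones. The second brush rests across the heads of the other two. Its tip also matched the fully home depth to within a few mm.
- **Bystanders:** The last top view shows the jar, tape, tin, clamp and blue look-alike in the same places as at the start.
- **Forces:** Wrist force readings stayed near zero, apart from brief 7 to 10 N readings while the fingers closed on each tool. The gripper was clear of everything at hand-in.
- **Disagreements:** At grasp height the wrist view put the tools about 2 mm to one side of the top-view measurements, and the knife about 1.3° off, so I corrected each grasp. The gripper also settled about 4 mm higher than planned on the first grasp, which still held. I kept that height for the other two.

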